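# Load the last two wells of a rotary insert magazine

## Robot

A 6-joint arm with a two-finger parallel gripper is mounted at the origin on the work surface; the furniture and walls round the work are solid. World frame = base frame: x ahead of the robot, y to its left, z up, the work surface at z = 0. Lengths are in m, angles in rad, forces in N, time in s.
With the tool pointing down it reaches from about 0.325 to 0.875 m from the base axis. Payload 4.4 kg.
Tool frame: the origin (TCP) lies at the very end of the fingers, on their centre line; the grasp point (between the pads) lies 19 mm behind it; z points along the fingers, y is the line along which they close (so a half turn about z gives the same grasp; the last joint's range is limited). The gripper opens to 85 mm and grips with 20 to 120 N. Pads are 22 mm wide; open, the fingers measure 114 mm over their backs; the gripper's body (76 mm by 85 mm) begins 54 mm behind the grasp point. The pads swing forward as they close: fully open they stand 13 mm farther back than shut.
Start: joints at [-1.482, 0.207, 1.542, -0, 1.393, -0.15], TCP at [0.137, -0.559, 0.231] pointing down, gripper open.
Joint ranges: [-2.73, 2.73], [-0.86, 2.22], [0.23, 2.46], [-1.11, 4.25], [0.08, 2.63], [-2.82, 2.82]. Speed limits (rad/s): [2.79, 2.79, 3.14, 3.14, 3.14, 3.14].

## Interface

Orientations are given as a unit quaternion [w, x, y, z].
In Python, from bench import arm, eyes gives the robot as it stands (arm), with the cameras (eyes).
- The arm moves only by the shell command python3 steer.py [OPENING] [FORCE], which reads ROWS from standard input. ROWS is a JSON list of rows, 1 to 20 of them, each an object with the fields dx, dy, dz (the shift in m), ax, ay, az (a rotation vector in rad); a field left out counts as zero; each row shifts and turns the commanded pose from where the row before left it, along the tool's axes as they then stand; what a row does not reach is not made up. A row lasts 1/12 s, in which the tool goes at most 0.0417 m and 0.125 rad, less where a joint would pass 70% of its speed; a pose out of reach is approached as far as the arm can. OPENING is the finger opening in m, set as the command begins (- or left out keeps the last). The fingers move at their own pace and stop on an object; FORCE is the grip in N (left out, the last holds). Time passes only in rows, so rows that do not move let the fingers close. It prints the time, the measured TCP pose, the force, the opening and the grip force at its end. Input that does not fit is refused with a message, and nothing moves.
- arm.read_state(): the state, without advancing time (a new reading comes with each control period).
- eyes.grab_frame(name): name is "scene" or "top" or "wrist"; returns a dict with "img" (480x640x3 uint8, blue, green, red), "K" (3x3 intrinsics, pixels), "T" (4x4, takes a point from camera to world coordinates). Camera axes: x right, y up, looking along -z (the intrinsics and any distortion apply to the point x, -y, -z); pixel columns grow to the right and rows downward; lengths in m; the calibration is good to about 2 mm. The wrist camera is an equidistant fisheye: a pixel r from the principal point sees the ray r / f radians off the axis. A picture is of the moment at which its call begins. There is no depth.
- arm.job_done(): hands the job in; it is judged then, once.
The state is a dict: "clock": time; "q": joint angles; "dq": joint speeds; "effort": joint torques, N m; "position": TCP position; "tcp_rot": TCP orientation; "force": force on the tool from outside, world axes, zero at the start; "moment": the same for the moment, N m; "finger_gap": finger opening in m; "grasp_force": force on a finger pad.
Only numpy, scipy, OpenCV 4.12 (cv2) and the standard library are available. Lean on these libraries where they do the work, as an engineer would, in place of code of your own. Each camera call takes 0.05 s, during which the arm holds its last target. There are 200 camera calls.

## Task

Top up the rotary magazine with the two brass threaded inserts standing on the worktop: drop one through the funnel into the empty well below it, then press down on the knob and turn it clockwise to the end stop, which brings the last empty well under the funnel, and drop the other insert in there. The magazine only stands on the bench, so bear down on the knob while turning it and keep the magazine from spinning or sliding; leave the other things where they are.

Things in the scene. Friction and masses are not known exactly. Their poses are not given: they have to be found in the camera images.
- magazine: rotary magazine: low grey box 168 x 168 mm, clear cover 52 mm above the bench, standing loose on 4 hard feet 50 mm from its centre; 0.7 kg. Origin: centre of its underside, on the dial's axis; x, y along its sides. Under the cover a dial carries 6 black cups (wells) 60 mm from the axis, 60 deg apart: 4 hold inserts, 2 neighbours are empty. The funnel on its -x side is the only way in
- funnel (a point): centre of the steel funnel's round mouth at rim height, 109 mm above the bench, 60 mm from the dial's axis; axes as the magazine's. Mouth 84 mm wide, wall 2 mm; the cone narrows over 45 mm to a throat 31 mm wide, 14 mm long, just above a well. An insert let go near the middle, at or a little above the rim, slides into the well. A well takes one insert; a second would jam in the throat
- knob (a point): middle of the grip of the black knob on the dial's axis, 138 mm above the bench. An upright bar 44 mm long (along this point's x), 13 mm wide (y) and 30 mm high, white line on one end; z up. Below the bar it is 22 mm round, then a 14 mm shaft. The funnel's rim, 28 mm below this point, comes within 16 mm of the axis: keep the fingertips more than 115 mm above the bench here
- dial (a joint): angle of dial and knob, rad, growing clockwise seen from above: about 0 at the start, when the first empty well is under the funnel; end stop 1.047 (60 deg on), when the last empty well is. Stiff: turns at 0.32 N m, stays where left. The magazine's weight alone does not hold it (bench friction about 0.6, it would turn along); a steady press of 12 to 20 N down on the knob does
- well_first (a point): centre of the floor of the empty well that is under the funnel at the start, 16 mm above the bench; moves with the dial. Round well, 36 mm wide inside and 31 mm deep
- well_second (a point): centre of the floor of the other empty well, 16 mm above the bench, same size, moves with the dial; it comes under the funnel when the dial is at its end stop
- insert_1_mid (a point): middle of one brass threaded insert: a ribbed sleeve 18 mm round and 22 mm long with a 20 mm collar 3 mm thick at its foot, 30 g. It stands upright on the bench on its collar on the robot's right, this point 11 mm up; z is its axis. To be gripped across the 18 mm sleeve
- insert_2_mid (a point): middle of the other, identical insert, standing in the same way on the robot's left. Either may go in first
- masking_tape: bystander: roll of masking tape, 98 mm round, 36 mm high, lying flat right of the magazine; origin: centre of its underside
- screw_box: bystander: card box of screws, 60 x 80 x 52 mm, left of the magazine; origin: centre of its underside, long side along its y
- tape_measure: bystander: yellow tape measure, 36 x 82 x 67 mm, towards the robot on its right; origin: centre of its underside
- insert_1: the same insert 1 as a whole; origin: centre of its foot (collar)
- insert_2: the same insert 2 as a whole; origin: centre of its foot (collar)

How it is judged:
By the outcome, as a careful person would: the job done as asked, in the order asked, and still so for the second after the job is handed in, with the robot touching nothing.
It also fails if it takes over 69 s, if anything falls off the work surface, if the arm or the gripper's body presses on something with over 40 N, if the wrist force passes 120 N, or if a joint passes its speed limit or range.

## Working session

There is one attempt and no reset: what is moved stays moved. The work goes in short steps, Python scripts to look and compute and a shell command to move; the robot and the scene stay as the last step left them, time stands still between calls to the robot, and variables do not carry over. Pictures are saved under pics/ and viewed, at most 11 in all, crops included, and the job is handed in when it is done.

```bash
ls; mkdir -p pics
python3 - <<'E'
from bench import arm, eyes
import cv2,numpy as np
s=arm.read_state();print({k:np.round(v,3) for k,v in s.items()})
for n in("scene","top"):
    f=eyes.grab_frame(n);cv2.imwrite(f"pics/{n}0.png",f["img"]);np.savez(f"pics/{n}0.npz",**f);print(n,f["K"],f["T"].round(3), [k for k in f])
E
```

```text
bench.py
pics
steer.py
{'clock': np.float64(0.0), 'q': array([-1.482,  0.207,  1.543,  0.   ,  1.393, -0.151]), 'dq': array([ 0.001, -0.   ,  0.001,  0.001,  0.002, -0.001]), 'effort': array([-1.0000e-03, -3.8304e+01, -2.9160e+01, -0.0000e+00,  1.1000e-02,
       -0.0000e+00]), 'position': array([ 0.136, -0.558,  0.23 ]), 'tcp_rot': array([-0.001,  0.993,  0.12 ,  0.   ]), 'force': array([ 0.452, -0.674, -0.358]), 'moment': array([-0.028, -0.003,  0.015]), 'grasp_force': np.float64(0.0), 'finger_gap': np.float64(0.085)}
scene [[619.98102333   0.         316.58150601]
 [  0.         619.98102333 245.00502939]
 [  0.           0.           1.        ]] [[-0.559  0.499 -0.663 -0.503]
 [-0.829 -0.352  0.434  0.649]
 [-0.017  0.792  0.61   1.04 ]
 [ 0.     0.     0.     1.   ]] ['img', 'K', 'T']
top [[545.64580993   0.         311.40111934]
 [  0.         545.64580993 230.44373892]
 [  0.           0.           1.        ]] [[-0.009  0.992 -0.125  0.346]
 [-1.    -0.01  -0.004 -0.025]
 [-0.006  0.125  0.992  1.258]
 [ 0.     0.     0.     1.   ]] ['img', 'K', 'T']
```

View pics/top0.png

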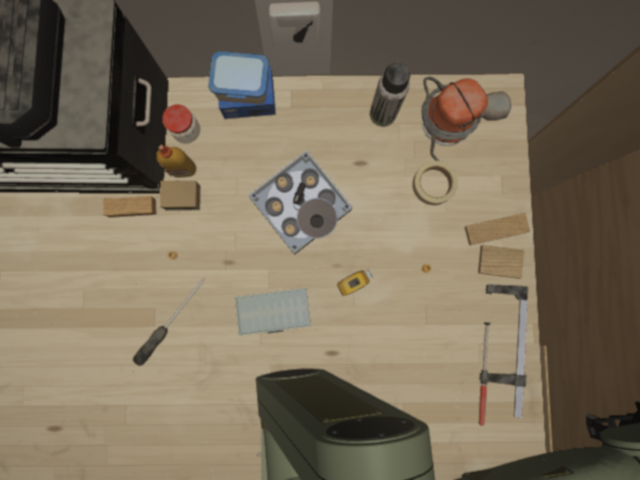

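View pics/scene0.png

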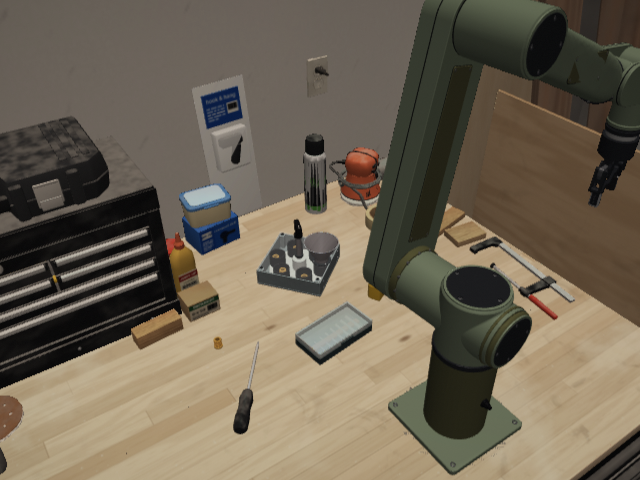

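Top view: inserts at about (173,255) and (426,268), the funnel mouth at (317,217), the knob at (300,192), and a magazine with corners near (306,155), (351,208), (295,252) and (251,197). The scene view shows the left insert at (218,343) and the knob at (297,232).

```bash
cat > h.py <<'E'
import numpy as np,cv2
def ray(f,u,v):
    K,T=f["K"],f["T"];d=np.array([(u-K[0,2])/K[0,0],-(v-K[1,2])/K[1,1],-1.]);return T[:3,3],T[:3,:3]@d
def plane(f,u,v,z):
    o,d=ray(f,u,v);return o+d*(z-o[2])/d[2]
def proj(f,p):
    c=f["T"][:3,:3].T@(np.array(p)-f["T"][:3,3]);K=f["K"];return np.array([K[0,2]-K[0,0]*c[0]/c[2],K[1,2]+K[1,1]*c[1]/c[2]])
E
python3 - <<'E'
from h import *
t=np.load("pics/top0.npz");s=np.load("pics/scene0.npz")
hsv=cv2.cvtColor(t["img"],cv2.COLOR_BGR2HSV)
for (u,v) in((173,255),(426,268)):
    w=hsv[v-12:v+12,u-12:u+12];m=cv2.inRange(w,(8,150,60),(30,255,255));
    y,x=np.nonzero(m);print(len(x),x.min(),x.max(),y.min(),y.max());c=(u-12+(x.min()+x.max())/2,v-12+(y.min()+y.max())/2);print(c,plane(t,*c,.011))
# funnel mouth: grey-dark disc
g=cv2.cvtColor(t["img"],cv2.COLOR_BGR2GRAY)
print(hsv[217,290:345:3].tolist())
for n,z,p in(("mouth",.109,(317,217)),("knobtop",.153,(300,190))):print(n,plane(t,*p,z))
for p in((306,155),(351,208),(295,252),(251,197)):print(plane(t,*p,.052))
c=cv2.resize(t["img"][140:265,235:375],None,fx=5.7,fy=4.8*1,interpolation=cv2.INTER_CUBIC)
c=cv2.resize(t["img"][145:260,240:360],None,fx=5,fy=5,interpolation=cv2.INTER_CUBIC)
c2=cv2.resize(s["img"][215:300,250:350],None,fx=5,fy=5,interpolation=cv2.INTER_CUBIC)
c2=cv2.resize(c2,None,fx=.4,fy=.4) if 0 else c2
cv2.imwrite("pics/c1.png",c);cv2.imwrite("pics/c2.png",c2)
E
```

```text
Traceback (most recent call last):
ValueError: zero-size array to reduction operation minimum which has no identity
```

Run:
```python
from h import *
t=np.load("pics/top0.npz");s=np.load("pics/scene0.npz")
for (u,v) in((173,255),(426,268)):
    w=t["img"][v-12:v+13,u-12:u+13].astype(int);b=w[...,2]-w[...,0]
    bg=np.median(b);m=(b>bg+18).astype(np.uint8)
    n,l,st,ce=cv2.connectedComponentsWithStats(m);i=1+np.argmax(st[1:,4]);x,y,ww,hh,a=st[i]
    c=(u-12+x+(ww-1)/2,v-12+y+(hh-1)/2);print(bg,b.max(),st[i],c,ce[i]+[u-12,v-12],plane(t,*c,.011))
for n,z,p in(("mouth",.109,(317,217)),("knobtop",.153,(300,190))):print(n,plane(t,*p,z))
for p in((306,155),(351,208),(295,252),(251,197)):print(plane(t,*p,.052))
cv2.imwrite("pics/c1.png",cv2.resize(t["img"][145:260,240:360],None,fx=5,fy=5,interpolation=cv2.INTER_CUBIC))
cv2.imwrite("pics/c2.png",cv2.resize(s["img"][210:310,250:350],None,fx=5,fy=5,interpolation=cv2.INTER_CUBIC))
```

```text
44.0 81 [ 7  8  9  8 52] (np.float64(172.0), np.float64(254.5)) [172.38461538 254.78846154] [0.45044192 0.30124683 0.011     ]
45.0 93 [ 8  8  9  9 63] (np.float64(426.0), np.float64(268.0)) [425.93650794 267.82539683] [ 0.4138899 -0.2795724  0.011    ]
mouth [ 0.51923926 -0.03165435  0.109     ]
knobtop [0.56920109 0.00303807 0.153     ]
[ 0.6701745  -0.00857438  0.052     ]
[ 0.54741849 -0.10830385  0.052     ]
[0.449891   0.01759714 0.052     ]
[0.5747571  0.11575051 0.052     ]
```

View pics/c1.png

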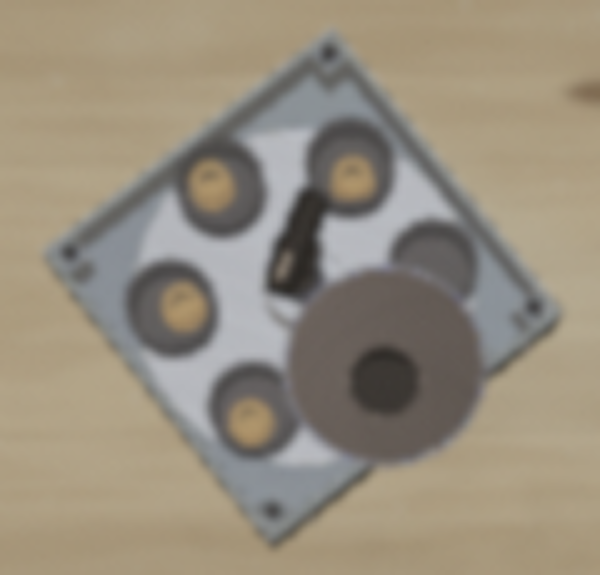

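The crop (5×, origin (240,145)) shows a round funnel mouth centred at crop (386,366), which is pixel (317,218). The second empty well is up and to the right, at crop (433,260). The knob bar runs from (318,192) to its white-line end near (280,285), about 156° in world. The magazine centre is about (0.561,0.004) with yaw about 39.5°, and the corner diagonal and funnel distance match the given sizes.

Next I move over insert 1.

```bash
cat >> h.py <<'E'
def R(q):
    from scipy.spatial.transform import Rotation as S
    return S.from_quat(np.roll(q,-1)).as_matrix()
def delta(s,target):
    d=R(s["tcp_rot"]).T@(np.array(target)-s["position"]);x=R(s["tcp_rot"])[:,0];print("pos",s["position"].round(4),"tool d",d.round(4),"xang",np.degrees(np.arctan2(x[1],x[0])).round(2));return d
def fproj(f,p):
    c=f["T"][:3,:3].T@(np.array(p)-f["T"][:3,3]);c=np.array([c[0],-c[1],-c[2]]);r=np.hypot(c[0],c[1]);th=np.arctan2(r,c[2]);K=f["K"]
    return np.array([K[0,2]+K[0,0]*th*c[0]/r,K[1,2]+K[1,1]*th*c[1]/r])
def fplane(f,u,v,z):
    K,T=f["K"],f["T"];a=np.array([(u-K[0,2])/K[0,0],(v-K[1,2])/K[1,1]]);th=np.hypot(*a)
    d=np.array([np.sin(th)*a[0]/th,-np.sin(th)*a[1]/th,-np.cos(th)]);d=T[:3,:3]@d;o=T[:3,3];return o+d*(z-o[2])/d[2]
E
echo '[{"dx":0.024,"dy":-0.0146,"dz":0.0036},{"dx":0.024,"dy":-0.0146,"dz":0.0036},{"dx":0.024,"dy":-0.0146,"dz":0.0036},{"dx":0.024,"dy":-0.0146,"dz":0.0036},{"dx":0.024,"dy":-0.0146,"dz":0.0036},{"dx":0.024,"dy":-0.0146,"dz":0.0036},{"dx":0.024,"dy":-0.0146,"dz":0.0036},{"dx":0.024,"dy":-0.0146,"dz":0.0036},{"dx":0.024,"dy":-0.0146,"dz":0.0036},{"dx":0.024,"dy":-0.0146,"dz":0.0036},{"dx":0.024,"dy":-0.0146,"dz":0.0036},{"dx":0.024,"dy":-0.0146,"dz":0.0036},{"dx":0.024,"dy":-0.0146,"dz":0.0036},{"dx":0.024,"dy":-0.0146,"dz":0.0036},{},{},{}]' | python3 steer.py 0.05
python3 - <<'E'
from bench import arm, eyes
from h import *
s=arm.read_state();delta(s,(.4139,-.2796,.1))
f=eyes.grab_frame("wrist");cv2.imwrite("pics/w1.png",f["img"]);np.savez("pics/w1.npz",**f);print(f["K"],f["T"].round(3));print(fproj(f,(.4139,-.2796,.022)))
E
```

```text
clock: 1.52
position: [0.414, -0.2803, 0.1806]
tcp_rot: [-0.0, 0.993, 0.12, -0.0]
force: [0.4, -0.3, 0.2]
finger_gap: 0.0502
grasp_force: 0.0
pos [ 0.414  -0.2803  0.1806] tool d [ 0.0001 -0.0007  0.0806] xang 13.77
[[371.64829954   0.         314.52469735]
 [  0.         371.64829954 239.43355244]
 [  0.           0.           1.        ]] [[ 0.237  0.931  0.278  0.484]
 [-0.971  0.227  0.069 -0.262]
 [ 0.001 -0.286  0.958  0.324]
 [ 0.     0.     0.     1.   ]]
[314.93297177 219.19272016]
```

View pics/w1.png

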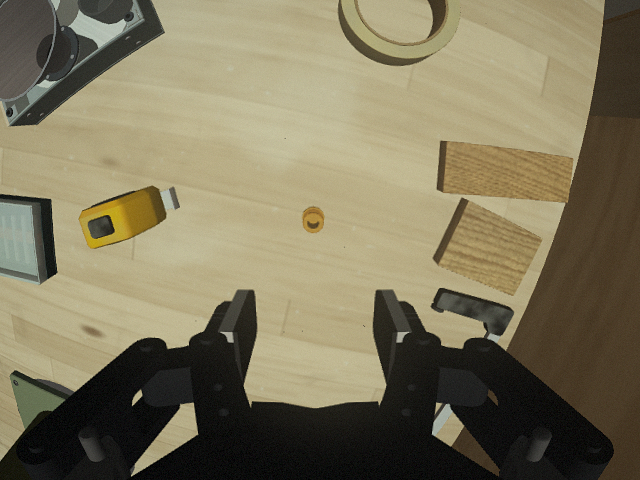

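The wrist view shows the insert's top ring at about (313,221), against (315,219) predicted. I measure it by colour below.

Run:
```python
from bench import arm, eyes
from h import *
f=np.load("pics/w1.npz");w=f["img"][195:250,285:345];h=cv2.cvtColor(w,cv2.COLOR_BGR2HSV)
m=cv2.inRange(h,(5,140,60),(30,255,255));n,l,st,ce=cv2.connectedComponentsWithStats(m);i=1+np.argmax(st[1:,4]);x,y,a,b,_=st[i]
u=285+x+(a-1)/2;print(st[i],u,195+y,195+y+b-1)
# top ring's low edge: nearest point of top; far edge of silhouette: collar foot far (top of img)
print(fplane(f,u,195+y+b-1,.022),fplane(f,u,195+y,.003),fplane(f,u,195+y+(b-1)/2,.011))
```

```text
[ 17  12  22  26 429] 312.5 207 232
[ 0.40262813 -0.28024641  0.022     ] [ 0.41970954 -0.27601161  0.003     ] [ 0.41057499 -0.27826726  0.011     ]
```

```bash
echo '[{"dx":-0.0016,"dy":-0.0017,"dz":0.03},{"dz":0.034},{"dz":0.034},{"dz":0.034},{"dz":0.025},{"dz":0.012},{"dz":0.006},{},{}]' | python3 steer.py 0.05
echo '[{},{},{},{},{},{},{},{}]' | python3 steer.py 0 40
```

```text
clock: 2.32
position: [0.4125, -0.2801, 0.0065]
tcp_rot: [0.0, 0.993, 0.119, 0.0]
force: [-0.5, -0.6, 0.4]
finger_gap: 0.0498
grasp_force: 0.0
clock: 2.98
position: [0.4134, -0.2799, 0.0074]
tcp_rot: [0.001, 0.993, 0.12, 0.001]
force: [-1.7, -0.5, 6.8]
finger_gap: 0.0162
grasp_force: 39.0
```

```bash
echo '[{"dz":-0.02},{"dz":-0.03},{"dz":-0.03},{"dx":0.0113,"dy":-0.0268,"dz":-0.0195},{"dx":0.0113,"dy":-0.0268,"dz":-0.0195},{"dx":0.0113,"dy":-0.0268,"dz":-0.0195},{"dx":0.0113,"dy":-0.0268,"dz":-0.0195},{"dx":0.0113,"dy":-0.0268,"dz":-0.0195},{"dx":0.0113,"dy":-0.0268,"dz":-0.0195},{"dx":0.0113,"dy":-0.0268,"dz":-0.0195},{"dx":0.0113,"dy":-0.0268,"dz":-0.0195},{},{},{}]' | python3 steer.py
python3 - <<'E'
from bench import arm, eyes
from h import *
f=eyes.grab_frame("wrist");cv2.imwrite("pics/w2.png",f["img"]);np.savez("pics/w2.npz",**f);print(f["T"].round(3));print(fproj(f,(.518,-.032,.109)),fproj(f,(.5606,.004,.153)))
E
```

```text
clock: 4.15
position: [0.4489, -0.0492, 0.2415]
tcp_rot: [0.0, 0.993, 0.12, -0.0]
force: [-0.7, -0.1, -0.0]
finger_gap: 0.0161
grasp_force: 39.2
[[ 0.238  0.931  0.277  0.519]
 [-0.971  0.227  0.069 -0.031]
 [ 0.001 -0.286  0.958  0.385]
 [ 0.     0.     0.     1.   ]]
[315.52440636 133.43774873] [275.33193073  55.48739969]
```

View pics/w2.png

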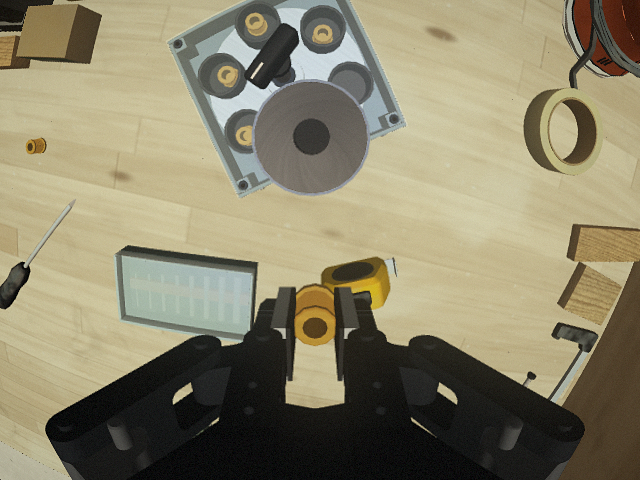

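The insert is held upright between the pads at (315,318). The funnel rim spans about x 253–370 and y 80–195, and the knob bar runs about (258,75)–(287,35).

Run:
```python
from h import *
f=np.load("pics/w2.npz")
a=[fplane(f,u,v,.109) for u,v in((253,138),(370,136),(311,80),(312,195))]
for p in a:print(p.round(4))
P=np.array(a)[:,:2];A=np.c_[2*P,np.ones(4)];c=np.linalg.lstsq(A,(P**2).sum(1),rcond=None)[0];print("funnel",c[:2],"r",np.sqrt(c[2]+c[0]**2+c[1]**2))
for u,v in((168,42),(239,196),(406,126)):print("corner",fplane(f,u,v,.052).round(4))
cv2.imwrite("pics/c3.png",cv2.resize(f["img"][5:105,220:330],None,fx=6,fy=6,interpolation=cv2.INTER_CUBIC))
```

```text
[0.5044 0.0123 0.109 ]
[ 0.5263 -0.0714  0.109 ]
[ 0.556  -0.0193  0.109 ]
[ 0.4725 -0.0404  0.109 ]
funnel [ 0.51426263 -0.02983769] r 0.0431422291569359
corner [0.5759 0.1226 0.052 ]
corner [0.4466 0.0227 0.052 ]
corner [ 0.5456 -0.1093  0.052 ]
```

View pics/c3.png

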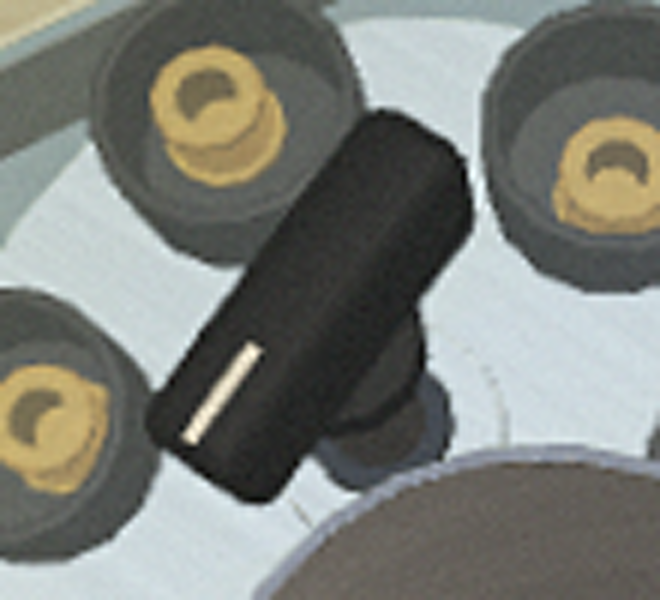

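The crop (6×, origin (220,5)) shows the white line on the bar's top face from crop (190,442) at the bar's end to (256,347). It gives the bar direction.

Run:
```python
from bench import arm, eyes
from h import *
f=np.load("pics/w2.npz");t=np.load("pics/top0.npz")
a,b=[fplane(f,219.6+u/6,4.6+v/6,.153) for u,v in((190,442),(256,347))]
d=(b-a)[:2];L=np.linalg.norm(d);print(a,b,L,np.degrees(np.arctan2(*(-d)[::-1])),a[:2]+d/L*.021)
# top cam: bar ends
a,b=[plane(t,239.6+u/5,144.6+v/5,.153) for u,v in((276,285),(312,192))];d=(b-a)[:2];L=np.linalg.norm(d);print(a,b,L,np.degrees(np.arctan2(*(-d)[::-1])),(a+b)/2)
fu=np.array([.516,-.031]);y=np.radians(39.5);print("axis via funnel",fu+.06*np.array([np.cos(y),np.sin(y)]))
delta(arm.read_state(),(.516,-.031,.116))
```

```text
[0.54333485 0.01515919 0.153     ] [0.55459445 0.01085513 0.153     ] 0.01205419131557093 159.08027445860083 [0.56295057 0.00766094]
[0.54506341 0.0138875  0.153     ] [ 0.58385353 -0.0011884   0.153     ] 0.041616781764543094 158.76124042732462 [0.56445847 0.00634955 0.153     ]
axis via funnel [0.56229748 0.00716469]
pos [ 0.4485 -0.0496  0.2409] tool d [ 0.0702 -0.002   0.1248] xang 13.71
```

```bash
echo '[{"dx":0.035,"dy":-0.001},{"dx":0.0352,"dy":-0.001},{"dz":0.03},{"dz":0.03},{"dz":0.03},{"dz":0.025},{"dz":0.014},{},{},{}]' | python3 steer.py
echo '[{},{},{},{},{},{}]' | python3 steer.py .032
```

```text
clock: 5.03
position: [0.5175, -0.0315, 0.1134]
tcp_rot: [0.0, 0.993, 0.119, 0.0]
force: [-0.8, -0.8, 0.3]
finger_gap: 0.0162
grasp_force: 39.1
clock: 5.53
position: [0.5172, -0.0305, 0.1132]
tcp_rot: [0.0, 0.993, 0.12, 0.0]
force: [0.2, -0.7, -0.3]
finger_gap: 0.0321
grasp_force: 0.0
```

```bash
echo '[{"dz":-0.03},{"dz":-0.035},{"dz":-0.035},{"dx":-0.03,"dz":-0.026},{"dx":-0.035},{},{},{}]' | python3 steer.py
python3 - <<'E'
from bench import arm, eyes
from h import *
f=eyes.grab_frame("wrist");np.savez("pics/w3.npz",**f)
p=fproj(f,(.516,-.031,.08));print(p);u,v=p.astype(int)
h=cv2.cvtColor(f["img"],cv2.COLOR_BGR2HSV);m=cv2.inRange(h,(5,120,40),(30,255,255))
print((m[v-60:v+60,u-60:u+60]>0).sum(),(m[v-25:v+25,u-25:u+25]>0).sum())
cv2.imwrite("pics/w3.png",np.hstack([cv2.resize(f["img"][0:210,160:420],(780,590))]))
for q in((.516,-.031,.109),(.563,.0069,.153)):print(fproj(f,q))
delta(arm.read_state(),(.563,.0069,.2))
E
```

```text
clock: 6.2
position: [0.4541, -0.046, 0.2389]
tcp_rot: [0.0, 0.993, 0.119, 0.0]
force: [0.1, -0.2, -0.4]
finger_gap: 0.0319
grasp_force: 0.0
[315.88639777 142.79464609]
339 339
[316.0802105  143.91446257]
[274.15370769  59.29357079]
pos [ 0.4544 -0.0459  0.2387] tool d [ 0.1181 -0.0255  0.0388] xang 13.74
```

View pics/w3.png

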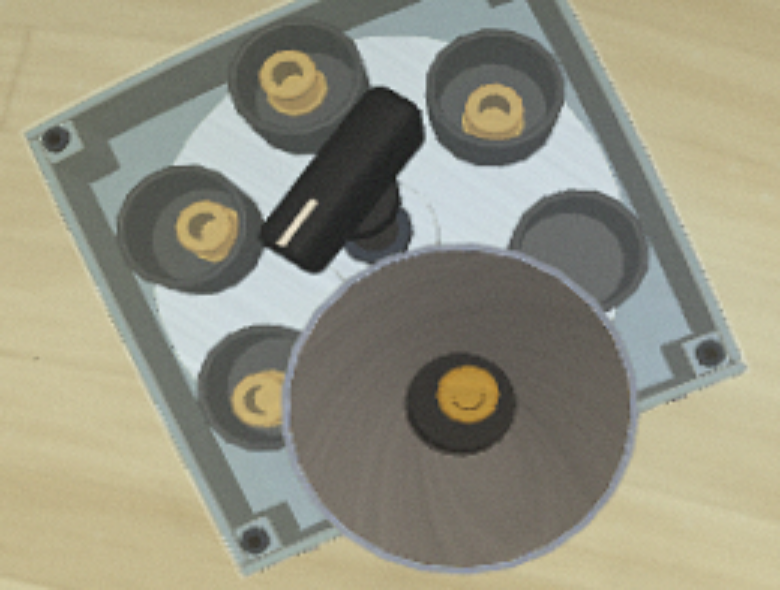

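The picture shows the first insert seated in the well through the throat, at (467,393), and the knob and magazine unmoved. Next I turn the tool counter-clockwise to bring its x axis along the bar. Going that way leaves wrist range for the clockwise turn.

```bash
echo '[{"az":-0.12},{"az":-0.12},{"az":-0.12},{"az":-0.12},{"az":-0.12},{"az":-0.12},{"az":-0.12},{"az":-0.12},{"az":-0.12},{"az":-0.12},{"az":-0.12},{"az":-0.12},{"az":-0.12},{"az":-0.12},{"az":-0.12},{"az":-0.12},{"az":-0.12},{"az":-0.12},{"az":-0.12},{"az":-0.12}]' | python3 steer.py .04
echo '[{"az":-0.12},{},{}]' | python3 steer.py
python3 - <<'E'
from bench import arm, eyes
from h import *
s=arm.read_state();delta(s,(.563,.0069,.121));print(s["q"].round(3))
E
```

```text
clock: 7.92
position: [0.4548, -0.0458, 0.2383]
tcp_rot: [-0.001, 0.245, 0.97, 0.0]
force: [0.3, 1.0, 0.2]
finger_gap: 0.04
grasp_force: 0.0
clock: 8.17
position: [0.4545, -0.0459, 0.2384]
tcp_rot: [-0.0, 0.191, 0.982, 0.0]
force: [-0.5, 0.1, 0.8]
finger_gap: 0.0398
grasp_force: 0.0
pos [ 0.4545 -0.0459  0.2384] tool d [-0.0809  0.0896  0.1173] xang 157.98
[-0.29  -0.056  1.808  0.     1.391 -1.477]
```

```bash
echo '[{"dx":-0.0202,"dy":0.0224,"az":-0.018},{"dx":-0.0202,"dy":0.0224},{"dx":-0.0202,"dy":0.0224},{"dx":-0.0203,"dy":0.0224},{"dz":0.02},{"dz":0.02},{},{},{}]' | python3 steer.py .04
python3 - <<'E'
from bench import arm, eyes
from h import *
delta(arm.read_state(),(.563,.0069,.121))
f=eyes.grab_frame("wrist");cv2.imwrite("pics/w4.png",f["img"])
E
```

```text
clock: 8.92
position: [0.5621, 0.0084, 0.1995]
tcp_rot: [0.0, 0.181, 0.983, 0.0]
force: [-0.2, -0.5, 0.4]
finger_gap: 0.0399
grasp_force: 0.0
pos [0.5621 0.0084 0.1995] tool d [-0.0013 -0.0011  0.0785] xang 159.09
```

View pics/w4.png

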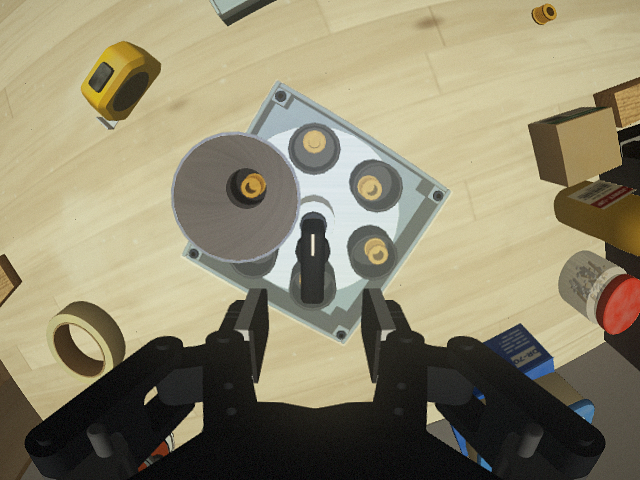

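The bar appears upright at x≈312, centred between the fingers and aligned with them. I descend and grip.

```bash
echo '[{"dx":-0.0013,"dy":-0.001,"dz":0.02},{"dz":0.025},{"dz":0.02},{"dz":0.01},{"dz":0.004},{},{},{}]' | python3 steer.py .04
echo '[{},{},{},{},{},{},{},{}]' | python3 steer.py 0 100
```

```text
clock: 9.63
position: [0.564, 0.0068, 0.1218]
tcp_rot: [0.002, 0.181, 0.983, 0.0]
force: [-0.1, 0.5, 0.0]
finger_gap: 0.0401
grasp_force: 0.0
clock: 10.3
position: [0.5634, 0.0066, 0.1219]
tcp_rot: [0.001, 0.181, 0.984, -0.0]
force: [-1.6, 0.1, 6.1]
finger_gap: 0.0137
grasp_force: 98.0
```

```bash
echo '[{"dz":0.001},{"dz":0.001},{},{},{}]' | python3 steer.py - 100
```

```text
clock: 10.72
position: [0.5636, 0.0065, 0.1217]
tcp_rot: [0.001, 0.181, 0.984, -0.0]
force: [-6.1, -1.0, 15.2]
finger_gap: 0.0141
grasp_force: 100.4
```

```bash
echo '[{"dx":0.0009,"dy":-0.0003,"dz":0.0005},{},{},{}]' | python3 steer.py - 100
```

```text
clock: 11.05
position: [0.5635, 0.0065, 0.1217]
tcp_rot: [0.002, 0.181, 0.984, -0.0]
force: [-4.5, 0.0, 15.2]
finger_gap: 0.0135
grasp_force: 100.2
```

```bash
echo '[{"dx":0.0018,"dy":-0.0006,"dz":0.0006},{},{"az":0.05},{"az":0.05},{"az":0.05},{"az":0.05},{},{}]' | python3 steer.py - 100
python3 - <<'E'
from bench import arm, eyes
from h import *
s=arm.read_state();delta(s,(.563,.0069,.121));print(s["force"].round(2),s["moment"].round(3))
E
```

```text
clock: 11.72
position: [0.5633, 0.0063, 0.1217]
tcp_rot: [0.004, 0.278, 0.961, 0.0]
force: [-2.1, -0.6, 14.7]
finger_gap: 0.0138
grasp_force: 100.0
pos [0.5633 0.0063 0.1217] tool d [0.0006 0.0003 0.0007] xang 147.73
[-2.12 -0.59 14.71] [-0.209  0.314  0.123]
```

```bash
echo '[{"dz":0.0005,"az":0.05},{"az":0.05},{"az":0.05},{"az":0.05},{"az":0.05},{"az":0.05},{"az":0.05},{"az":0.05},{},{}]' | python3 steer.py - 100
python3 - <<'E'
from bench import arm, eyes
from h import *
s=arm.read_state();delta(s,(.563,.0069,.121));print(s["force"].round(2),s["moment"].round(3))
E
```

```text
clock: 12.55
position: [0.563, 0.006, 0.1217]
tcp_rot: [0.004, 0.463, 0.886, 0.001]
force: [-3.4, -2.4, 17.1]
finger_gap: 0.0141
grasp_force: 100.7
pos [0.563  0.006  0.1217] tool d [0.0008 0.0005 0.0007] xang 124.82
[-3.36 -2.44 17.11] [-0.324  0.675  0.19 ]
```

```bash
echo '[{"dy":-0.0013,"az":0.05},{"az":0.05},{"az":0.05},{"az":0.05},{"az":0.05},{"az":0.05},{"az":0.05},{"az":0.05},{},{}]' | python3 steer.py - 100
python3 - <<'E'
from bench import arm, eyes
from h import *
s=arm.read_state();delta(s,(.563,.0069,.121));print(s["force"].round(2),s["moment"].round(3))
E
```

```text
clock: 13.38
position: [0.5625, 0.0058, 0.1217]
tcp_rot: [0.004, 0.63, 0.777, 0.002]
force: [-1.3, -0.8, 15.6]
finger_gap: 0.014
grasp_force: 100.4
pos [0.5625 0.0058 0.1217] tool d [0.001  0.0007 0.0007] xang 101.9
[-1.28 -0.77 15.57] [-0.059  0.401  0.151]
```

```bash
for i in 1 2; do echo '[{"az":0.02},{"az":0.02},{},{}]' | python3 steer.py - 100
python3 - <<'E'
from bench import arm, eyes
from h import *
s=arm.read_state();delta(s,(.563,.0069,.121));print(s["moment"].round(3),s["effort"].round(3))
E
done
```

```text
clock: 13.72
position: [0.5624, 0.0057, 0.1217]
tcp_rot: [0.004, 0.645, 0.764, 0.002]
force: [-3.0, -0.7, 16.4]
finger_gap: 0.0141
grasp_force: 100.5
pos [0.5624 0.0057 0.1217] tool d [0.001  0.0007 0.0007] xang 99.61
[-0.105  0.464  0.167] [ 2.4000e-02 -3.0221e+01 -2.0523e+01  2.4600e-01 -7.1600e-01  1.6100e-01]
clock: 14.05
position: [0.5624, 0.0057, 0.1217]
tcp_rot: [0.004, 0.661, 0.751, 0.002]
force: [-2.6, -0.4, 15.9]
finger_gap: 0.0137
grasp_force: 100.5
pos [0.5624 0.0057 0.1217] tool d [0.0011 0.0007 0.0007] xang 97.31
[-0.056  0.417  0.107] [  0.048 -30.184 -20.55    0.25   -0.752   0.151]
```

Run:
```python
from bench import arm, eyes
from h import *
f=eyes.grab_frame("wrist");np.savez("pics/w5.npz",**f);cv2.imwrite("pics/w5.png",f["img"])
print(fproj(f,(.516,-.031,.109)))
```

```text
[214.97512023 348.09853413]
```

View pics/w5.png

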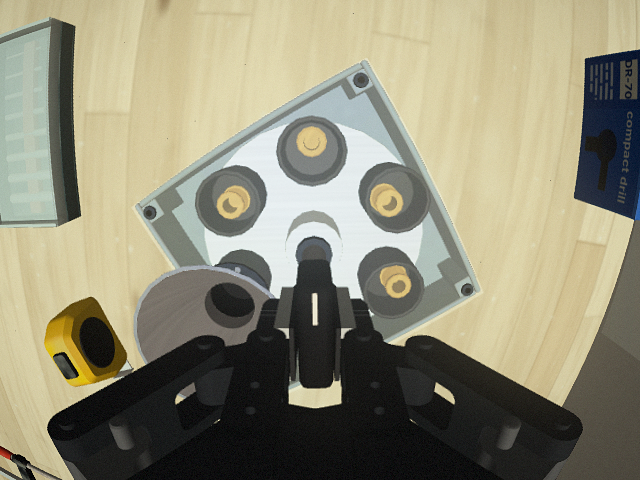

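The picture shows four wells with inserts, the empty one under the throat, and corners at (366,60), (135,205) and (483,290). I compute the magazine yaw and dial angle from these.

Run:
```python
from h import *
f=np.load("pics/w5.npz")
c=[fplane(f,u,v,.052)[:2] for u,v in((366,60),(135,205),(483,290))];print(np.round(c,4))
ang=lambda d:np.degrees(np.arctan2(d[1],d[0]))
print("yaws",ang(c[0]-c[1]),ang(c[2]-c[0]),np.linalg.norm(c[0]-c[1]),np.linalg.norm(c[2]-c[0]),"ctr",(c[1]+c[2])/2)
ctr=(c[1]+c[2])/2
for u,v in((312,152),(231,201),(387,197),(391,284)):
    d=fplane(f,u,v,.047)[:2]-ctr;print(ang(d),np.linalg.norm(d))
# same with w2 (before)
g=np.load("pics/w2.npz");c=[fplane(g,u,v,.052)[:2] for u,v in((168,42),(239,196),(406,126))]
print("before",ang(c[1]-c[0]),ang(c[2]-c[1]),"ctr",(c[0]+c[2])/2)
```

```text
[[ 0.577   0.1243]
 [ 0.4464  0.024 ]
 [ 0.6798 -0.0057]]
yaws 37.53022682736151 -51.67222727560769 0.16462706107239433 0.1657638840462315 ctr [0.56311062 0.00914242]
99.41316329072427 0.05830610507289445
157.32828634936305 0.059123169580056714
43.718591785224326 0.053445129738480014
-19.957172085531838 0.05504939327834391
before -142.28799911916374 -53.134156676968104 ctr [0.56074792 0.00665963]
```

```bash
for i in 1 2; do echo '[{"az":0.02},{"az":0.02},{},{}]' | python3 steer.py - 100
python3 - <<'E'
from bench import arm, eyes
from h import *
s=arm.read_state();delta(s,(.563,.0069,.121));print(s["moment"].round(3),s["effort"].round(3))
E
done
```

```text
clock: 14.43
position: [0.5624, 0.0058, 0.1217]
tcp_rot: [0.004, 0.675, 0.738, 0.002]
force: [-2.4, -0.3, 16.4]
finger_gap: 0.0139
grasp_force: 100.5
pos [0.5624 0.0058 0.1217] tool d [0.0011 0.0007 0.0007] xang 95.06
[-0.088  0.456  0.307] [ -0.133 -30.154 -20.574   0.331  -0.776   0.341]
clock: 14.77
position: [0.5625, 0.0058, 0.1217]
tcp_rot: [0.004, 0.69, 0.724, 0.002]
force: [-2.3, -0.4, 16.7]
finger_gap: 0.0138
grasp_force: 100.4
pos [0.5625 0.0058 0.1217] tool d [0.0011 0.0006 0.0007] xang 92.8
[-0.054  0.456  0.434] [ -0.301 -30.268 -20.497   0.357  -0.688   0.48 ]
```

The torque is now climbing to 0.43 N·m, so the dial is on its end stop. I relax the torque, then the press, and release.

```bash
echo '[{"az":-0.03},{"az":-0.03},{"az":-0.01},{"dz":-0.0015},{"dz":-0.001},{},{}]' | python3 steer.py - 60
python3 -c "
from bench import arm, eyes
print(arm.read_state()['moment'])"
echo '[{},{},{},{},{}]' | python3 steer.py .04
echo '[{"dz":-0.02},{"dz":-0.03},{"dz":-0.035},{"dz":-0.035},{},{}]' | python3 steer.py
python3 - <<'E'
from bench import arm, eyes
from h import *
s=arm.read_state();delta(s,(.45,.20,.25));print(s['q'].round(3))
f=eyes.grab_frame("wrist");np.savez("pics/w6.npz",**f);cv2.imwrite("pics/w6.png",f["img"])
f=eyes.grab_frame("top");np.savez("pics/t6.npz",**f)
E
```

```text
clock: 15.35
position: [0.5621, 0.0058, 0.1219]
tcp_rot: [0.004, 0.665, 0.747, 0.002]
force: [2.8, -0.3, 7.5]
finger_gap: 0.0141
grasp_force: 98.5
[-0.17771731 -0.54845381  0.06874687]
clock: 15.77
position: [0.5575, 0.0067, 0.1178]
tcp_rot: [-0.001, 0.665, 0.747, -0.001]
force: [0.4, -0.0, 0.1]
finger_gap: 0.0401
grasp_force: 0.0
clock: 16.27
position: [0.5602, 0.0063, 0.2416]
tcp_rot: [0.002, 0.665, 0.747, 0.002]
force: [0.6, 0.0, 0.4]
finger_gap: 0.0402
grasp_force: 0.0
pos [0.5602 0.0063 0.2416] tool d [ 0.2053 -0.0868 -0.0091] xang 96.71
[-0.143  0.164  1.57   0.     1.402 -0.26 ]
```

View pics/w6.png

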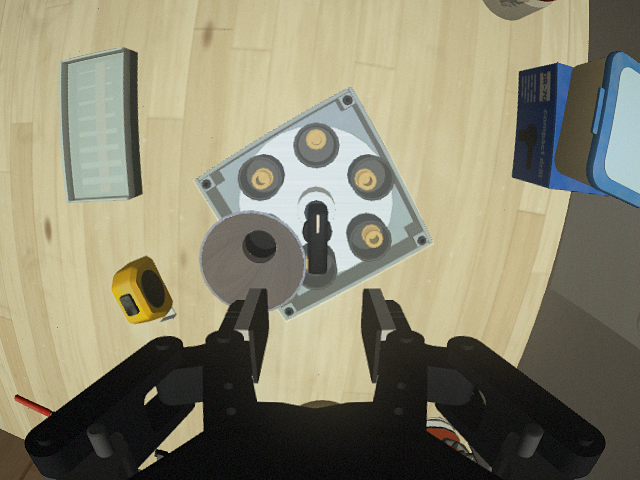

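The picture shows the empty well under the funnel throat, the bar upright in view with its line at (318,222), and corners at (352,88), (195,183), (432,240) and (288,320). I check the angles.

Run:
```python
from h import *
f=np.load("pics/w6.npz");ang=lambda d:np.degrees(np.arctan2(d[1],d[0]))
c=[fplane(f,u,v,.052)[:2] for u,v in((352,88),(195,183),(288,320),(432,240))]
print("yaw",ang(c[0]-c[1]),ang(c[3]-c[2]),ang(c[3]-c[0])+90,ang(c[2]-c[1])+90,"ctr",np.mean(c,0))
w=f["img"][205:240,305:332];m=(w.min(2)>120).astype(np.uint8);n,l,st,ce=cv2.connectedComponentsWithStats(m);print(st)
i=[k for k in range(1,n) if st[k,4]>8];
for k in i:
    y,x=np.nonzero(l==k);a=fplane(f,305+x[y==y.min()].mean(),205+y.min(),.153);b=fplane(f,305+x[y==y.max()].mean(),205+y.max(),.153)
    print(a,b,"bar",ang((a-b)[:2]))
for u,v in((316,145),(262,178),(370,178),(371,238)):
    d=fplane(f,u,v,.047)[:2]-np.mean(c,0);print(ang(d),np.linalg.norm(d))
a=[fplane(f,u,v,.109) for u,v in((200,262),(306,262),(252,211),(253,314))]
print("funnel",(a[0]+a[1])/2,(a[2]+a[3])/2,np.mean(a,0))
t=np.load("pics/t6.npz")["img"];t0=np.load("pics/top0.npz")["img"]
print(fplane(f,542,14,.011) if 0 else "")
```

```text
yaw 36.92509680650099 37.743116411566476 36.71645141090272 37.610371871401156 ctr [0.5628553  0.00768747]
[[  0   0  27  35 788]
 [  0   0   2   3   4]
 [ 21   0   6  25  85]
 [ 11  10   4  18  53]
 [  0  12   2   5   7]
 [ 25  30   2   5   8]]
[0.56608882 0.03434578 0.153     ] [0.56968206 0.01883653 0.153     ] bar 103.04433901217132
[0.55990893 0.02704343 0.153     ] [0.56092291 0.01579156 0.153     ] bar 95.14937056233529
97.42950774160583 0.06029949273343724
155.4849156320127 0.05883644651113129
38.594427257288686 0.05760734176201551
-20.894305426855585 0.05852179099000421
funnel [ 0.51407654 -0.02697548  0.109     ] [ 0.51454756 -0.02951212  0.109     ] [ 0.51431205 -0.0282438   0.109     ]
```

The magazine hasn't moved: its yaw is 37.2° both before and after. The dial is at the stop. Next is insert 2.

```bash
echo '[{"dx":0.0341,"dy":-0.0084},{"dx":0.0341,"dy":-0.0084},{"dx":0.0341,"dy":-0.0084},{"dx":0.0341,"dy":-0.0084},{"dx":0.0341,"dy":-0.0084},{"dx":0.0341,"dy":-0.0084,"dz":0.01},{"dx":0.0341,"dy":-0.0084,"dz":0.015},{"dx":0.0341,"dy":-0.0084,"dz":0.018},{"dx":0.0341,"dy":-0.0084,"dz":0.018},{},{},{}]' | python3 steer.py .045
python3 - <<'E'
from bench import arm, eyes
from h import *
f=eyes.grab_frame("wrist");np.savez("pics/w7.npz",**f)
p=fproj(f,(.449,.302,.011));print(p);U,V=p.astype(int)-30
w=f["img"][V:V+60,U:U+60];h=cv2.cvtColor(w,cv2.COLOR_BGR2HSV)
m=cv2.inRange(h,(5,140,60),(30,255,255));n,l,st,ce=cv2.connectedComponentsWithStats(m);i=1+np.argmax(st[1:,4]);x,y,a,b,_=st[i];print(st[i])
u=U+x+(a-1)/2;P=fplane(f,u,V+y+(b-1)/2,.011);print(P)
X=R(arm.read_state()["tcp_rot"])[:,0]
print("far",fplane(f,u,V+y+b-1,.022)+.009*X,"near",fplane(f,u,V+y,.002)-.010*X)
delta(arm.read_state(),P)
E
```

```text
clock: 17.37
position: [0.4466, 0.3018, 0.1761]
tcp_rot: [-0.0, 0.664, 0.747, -0.002]
force: [0.0, -0.3, 0.6]
finger_gap: 0.0451
grasp_force: 0.0
[318.32683134 218.6917898 ]
[ 16  17  22  26 436]
[0.44563721 0.30265211 0.011     ]
far [0.4455818  0.30360006 0.02199136] near [0.44569976 0.30171412 0.0020096 ]
pos [0.4476 0.3016 0.177 ] tool d [ 0.0015 -0.0016  0.166 ] xang 96.67
```

```bash
echo '[{"dx":0.0005,"dy":-0.001,"dz":0.03},{"dz":0.034},{"dz":0.034},{"dz":0.034},{"dz":0.022},{"dz":0.011},{"dz":0.005},{},{}]' | python3 steer.py .045
echo '[{},{},{},{},{},{},{}]' | python3 steer.py 0 40
python3 - <<'E'
from bench import arm, eyes
from h import *
delta(arm.read_state(),(.516,-.030,.112))
E
```

```text
clock: 18.17
position: [0.4484, 0.303, 0.0093]
tcp_rot: [0.001, 0.665, 0.747, 0.001]
force: [0.5, -0.4, 0.3]
finger_gap: 0.045
grasp_force: 0.0
clock: 18.75
position: [0.4482, 0.3035, 0.0097]
tcp_rot: [0.001, 0.664, 0.747, 0.002]
force: [-0.2, 0.4, 7.3]
finger_gap: 0.0162
grasp_force: 39.0
pos [0.4482 0.3035 0.0097] tool d [-0.3391  0.0287 -0.1025] xang 96.73
```

```bash
echo '[{"dz":-0.02},{"dz":-0.03},{"dz":-0.03},{"dz":-0.025,"az":0.115},{"dz":-0.025,"az":0.115},{"dz":-0.025,"az":0.115},{"dz":-0.025,"az":0.115},{"dz":-0.025,"az":0.115},{"dz":-0.025,"az":0.115},{"az":0.115},{"az":0.115},{"az":0.115},{},{}]' | python3 steer.py
python3 - <<'E'
from bench import arm, eyes
from h import *
delta(arm.read_state(),(.516,-.030,.116))
E
```

```text
clock: 19.92
position: [0.4464, 0.3028, 0.2378]
tcp_rot: [0.0, 0.947, 0.322, 0.0]
force: [-0.0, 0.5, 0.5]
finger_gap: 0.0161
grasp_force: 39.0
pos [0.4464 0.3028 0.2378] tool d [-0.1478  0.3062  0.1218] xang 37.58
```

```bash
echo '[{"dx":-0.0148,"dy":0.0306},{"dx":-0.0148,"dy":0.0306},{"dx":-0.0148,"dy":0.0306},{"dx":-0.0148,"dy":0.0306},{"dx":-0.0148,"dy":0.0306},{"dx":-0.0148,"dy":0.0306},{"dx":-0.0148,"dy":0.0306},{"dx":-0.0148,"dy":0.0306},{"dx":-0.0148,"dy":0.0306},{"dx":-0.0148,"dy":0.0306},{"dz":0.02},{"dz":0.02},{},{},{}]' | python3 steer.py
python3 - <<'E'
from bench import arm, eyes
from h import *
delta(arm.read_state(),(.516,-.030,.115))
E
```

```text
clock: 21.17
position: [0.5153, -0.0299, 0.1985]
tcp_rot: [0.0, 0.947, 0.321, 0.0]
force: [-0.3, -0.9, 0.0]
finger_gap: 0.0159
grasp_force: 39.1
pos [ 0.5153 -0.0299  0.1985] tool d [0.0005 0.0004 0.0835] xang 37.5
```

```bash
echo '[{"dx":0.0005,"dz":0.02},{"dz":0.025},{"dz":0.02},{"dz":0.012},{"dz":0.007},{},{},{}]' | python3 steer.py
echo '[{},{},{},{},{},{}]' | python3 steer.py .032
echo '[{"dz":-0.03},{"dz":-0.035},{"dz":-0.035},{"dx":-0.03,"dz":-0.026},{"dx":-0.035},{},{},{}]' | python3 steer.py
python3 - <<'E'
from bench import arm, eyes
from h import *
f=eyes.grab_frame("wrist");u,v=fproj(f,(.516,-.031,.08)).astype(int);print(u,v)
cv2.imwrite("pics/w8.png",cv2.resize(f["img"][max(0,v-140):v+100,u-150:u+150],None,fx=2.4,fy=2.4,interpolation=cv2.INTER_CUBIC))
E
```

```text
clock: 21.83
position: [0.5168, -0.03, 0.1155]
tcp_rot: [0.001, 0.947, 0.321, 0.001]
force: [-0.1, 0.9, 0.2]
finger_gap: 0.0161
grasp_force: 39.1
clock: 22.33
position: [0.5153, -0.0299, 0.1138]
tcp_rot: [0.0, 0.947, 0.321, -0.0]
force: [0.7, -0.0, -1.0]
finger_gap: 0.0321
grasp_force: 0.0
clock: 23.0
position: [0.4636, -0.0692, 0.2395]
tcp_rot: [-0.0, 0.947, 0.32, 0.0]
force: [0.7, -0.4, -1.3]
finger_gap: 0.0318
grasp_force: 0.0
317 141
```

View pics/w8.png

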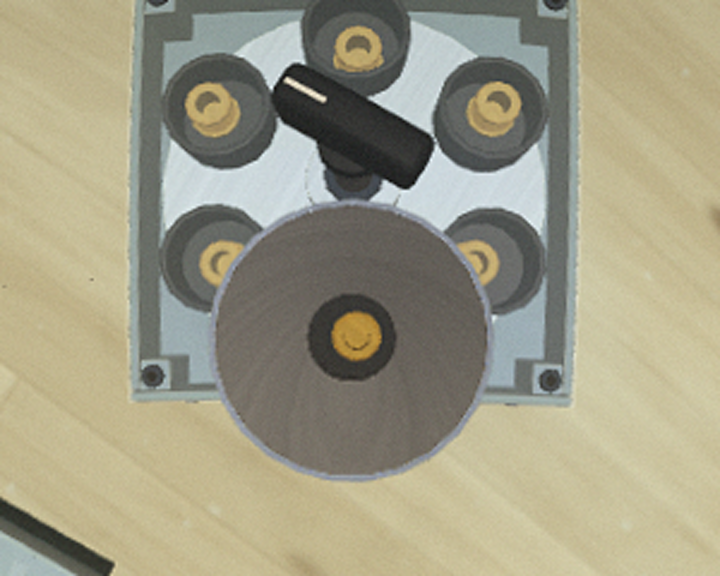

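The picture shows all six wells filled. The second insert sits in the throat's well at (356,335), and the wells lie symmetric about the funnel, so the dial is at its stop. I hand in.

```bash
python3 -c "
from bench import arm, eyes
print(arm.job_done())"
```

```text
the job is handed in; nothing more can be done
None
```

Job handed in after about 23 s: both inserts are in their wells, the dial was turned clockwise to its end stop in between, and the magazine shows no measurable shift; I didn't re-measure the other items.

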